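# Lower the spool shelf's sloped leaf and slide two empty spools down against its cleat

### The arm

A 7-joint arm with a two-finger parallel gripper is mounted at the origin on the work surface. World frame = base frame: x ahead of the robot, y to its left, z up, the work surface at z = 0. Lengths are in m, angles in rad, forces in N, time in s.
With the tool pointing down it reaches from about 0.4 to 0.85 m from the base axis. Payload 10.4 kg.
Tool frame: the origin (TCP) lies between the finger pads; the fingertips stand tips_ahead ahead of it and the grasp point (between the pads) lies 11 mm behind it (tips_ahead is the distance from the TCP to the fingertips, in m); z points along the fingers, x is the direction in which the jaws open and shut, and the axes are right-handed (so a half turn about z gives the same grasp; the last joint's range is limited). The gripper opens to 87 mm and grips with 3 to 60 N. Pads are 19 mm wide; open, the fingers measure 117 mm over their backs; the gripper's body (75 mm by 190 mm) begins 51 mm behind the grasp point.
Start: joints at [-1.283, 0.332, -0.065, 1.46, 0.022, 1.35, -0.088], TCP at [0.191, 0.595, 0.231] pointing down, gripper open.
Joint ranges: [-2.6, 2.6], [-0.5, 2.12], [-1.47, 1.34], [0.16, 2.42], [-1.27, 4.41], [0.06, 2.06], [-2.6, 2.6]. Speed limits (rad/s): [2.22, 2.22, 2.79, 2.79, 3.14, 3.14, 3.14].

### API

Orientations are given as a unit quaternion [x, y, z, w].
In Python, from bench import read_state, camera, close_job, tips_ahead gives the robot as it stands.
- The arm moves only by the tool arm_command, never from a script. Its argument "commands" is a list that holds one entry, the list of rows, each a list of 7 numbers: the turn, a rotation vector about the tool's x, y, z in rad, then the shift along the tool's x, y, z in m, then the opening in per cent of the stroke, from 0 (shut) to 100 (fully open). In form: [[[rx, ry, rz, x, y, z, claw], ...]]. A call has 1 to 20 rows; each row shifts and turns the commanded pose from where the row before left it, along the tool's axes as they then stand; what a row does not reach is not made up. A row lasts 1/8 s, in which the tool goes at most 62.5 mm and 10.7 degrees, less where a joint would pass 70% of its speed; a pose out of reach is approached as far as the arm can. A call with a gripper value outside its range is refused whole. The fingers move at their own pace and stop on an object; "newtons" is the grip in N (left out, the last holds). Time passes only in rows, so rows that do not move let the fingers close. It gives the time, the measured TCP pose, the force and the opening at its end, in the units of the state.
- read_state(): the state, without advancing time (a new reading comes with each control period).
- camera(name): name is "scene" or "top" or "wrist"; returns a dict with "frame" (420x560x3 uint8, red, green, blue), "vfov" (degrees; the focal length in pixels is half the picture's height over the tangent of half this angle, whatever the lens; pixels are square), "cx", "cy" (the principal point, pixels), "R" (3x3) and "t" (3): a world point X has camera coordinates R X + t. Camera axes: x right, y down, z forward; pixel columns grow to the right and rows downward; lengths in m; the calibration is good to about 2 mm. A picture is of the moment at which its call begins. There is no depth.
- close_job(): hands the job in, once; it reports no verdict.
The state is a dict: "time": time; "joint_positions": joint angles; "joint_vel": joint speeds; "joint_torque": joint torques, N m; "ee_pos": TCP position; "eef_rot": TCP orientation; "ft_force": force on the tool from outside, world axes, zero at the start; "torque": the same for the moment, N m; "width": finger opening in m.
Only numpy, scipy, OpenCV 4.12 (cv2) and the standard library are available. Lean on these libraries where they do the work, as an engineer would, in place of code of your own. Each camera call takes 0.05 s, during which the arm holds its last target.

### The job

Press the raised leaf of the spool shelf all the way down onto its props, then slide both empty spools off the flat part onto the sloping leaf, steadily and without flinging them. Leave them side by side, lying flat on the leaf, each right up against the wooden cleat at its lower edge, neither hanging over a side nor sitting on the cleat or on the other spool. Leave the other things on the bench and the jar on the shelf where they are.

Things in the scene. Friction and masses are not known exactly. Their poses are not given: they have to be found in the camera images.
- rack: low spool shelf with grey laminate boards on dark steel legs, fixed to the bench. Origin: on the bench surface under the middle of the hinge line. x runs along the hinge line; +y points to the flat part, -y down the slope; z up. The flat part is 310 mm wide (x from -155 to +155), y from 0 to +242, its top 110 mm above the bench. The hinge line of the leaf lies at its edge, y = 0, 107 mm up, so the leaf's upper face starts 3 mm below the flat part. No side rims anywhere
- leaf (a joint): angle of the hinged grey leaf in rad: 0 = fully lowered, resting on its props and sloping 0.262 rad (15 deg) down from the flat part; greater = raised (hinge limit 1.3). A stiff hinge: it stays wherever it is left and turns down under a press of about 2 to 7 N near its free end
- leaf_lip (a point): point on the leaf's upper face, mid-width, where that face meets the inner face of the cleat; it moves with the leaf. x along the cleat (parallel to the hinge), y in the leaf's face from the cleat towards the hinge (hinge line at y = +200 mm), z square out of the upper face. The leaf is 310 mm wide, 12 mm thick; the cleat is a wooden batten across its whole free edge, 18 mm wide (y from -18 to 0), standing 20 mm above the face
- spool_large_center (a point): the large empty spool, lying flat (its axis upright) on the flat part of the shelf at the start: two round 5 mm fibreboard flanges 130 mm across on a grey core 76 mm across, 70 mm high in all, with an open round bore 56 mm wide all the way down its middle; about 220 g. This point is its centre, on the axis half-way up; z is its axis. The wide flange makes it awkward to grip from above: hook it with closed fingers in the bore, or push it
- spool_small_center (a point): the small empty spool, lying flat (its axis upright) on the flat part of the shelf at the start: two round 5 mm fibreboard flanges 100 mm across on a grey core 66 mm across, 60 mm high in all, with an open round bore 46 mm wide all the way down its middle; about 140 g. This point is its centre, on the axis half-way up; z is its axis. The wide flange makes it awkward to grip from above: hook it with closed fingers in the bore, or push it
- spool_large: the large spool itself; origin in the middle of its underside, z along its axis
- spool_small: the small spool itself; origin in the middle of its underside, z along its axis
- jar: bystander: small lidded jar, 44 mm across and 65 mm high, standing at the back of the shelf's flat part; origin in the middle of its underside
- tape: bystander: black tape roll, 100 mm across, 24 mm high, lying on the bench beyond the foot of the leaf; origin in the middle of its underside
- screwdriver: bystander: screwdriver on the bench
- bin: bystander: open clear bin 150 x 100 x 65 mm on the bench; origin under its centre
- carton: bystander: flat carton 130 x 170 x 50 mm on the bench; origin under its centre
- mug: bystander: white mug, 80 mm across, 90 mm high; origin under its centre
- marker: bystander: black marker, 130 mm long, on the bench

How it is judged:
On the way:
1. the leaf is pressed fully down onto its props (value of joint leaf below 0.04 rad), for 0.2 s.
At the end, for the whole second after the job is handed in: The leaf is fully down (within 0.04 rad). Both spools are at rest, flat on the leaf (within 0.08 rad and 6 mm), each flange within 7 mm of the cleat's inner face, neither overhanging a side of the leaf by more than 10 mm (value of joint leaf below 0.04 rad and y of spool_large_center in the frame of leaf_lip between 0.058 and 0.072 m and x of spool_large_center in the frame of leaf_lip between -0.1 and 0.1 m and z of spool_large_center in the frame of leaf_lip between 0.029 and 0.041 m and angle between the z axis of each of spool_large_center, spool_small_center and the z axis of leaf_lip, either way round below 0.08 rad and linear speed of each of spool_large, spool_small below 0.03 m/s and y of spool_small_center in the frame of leaf_lip between 0.043 and 0.057 m and x of spool_small_center in the frame of leaf_lip between -0.115 and 0.115 m and z of spool_small_center in the frame of leaf_lip between 0.024 and 0.036 m); the robot touches nothing.
It fails at once if one of the other things (jar, tape roll, screwdriver, bin, carton, mug, marker) is moved more than 40 mm from its place (distance of any of jar, tape, screwdriver, bin, carton, mug, marker from where it was at the start of the episode above 0.04 m).
It fails at once if a spool is flung or dropped (faster than 0.6 m/s) (linear speed of any of spool_large, spool_small above 0.6 m/s).
It also fails if it takes over 72 s, if anything falls off the work surface, if the arm or the gripper's body presses on something with over 40 N, if the wrist force passes 120 N, or if a joint passes its speed limit or range.

## Working session

There is one attempt and no reset: what is moved stays moved. The work goes in short steps, Python scripts to look and compute and a tool call to move; the robot and the scene stay as the last step left them, time stands still between calls to the robot, and variables do not carry over. Pictures are saved under pics/ and viewed, and the job is handed in when it is done.

Besides the shell and the picture viewer there is one more tool, called after "Request:" as a command line: name --argument value ..., lists and objects as JSON in quotes. arm_command: Moves the arm, as the interface text tells. Its arguments: {"type":"object","properties":{"commands":{"type":"array"},"newtons":{"type":"number"}},"required":["commands"]}

```bash
mkdir -p pics; ls
python3 - <<'E'
from bench import *
import cv2
s=read_state(); print({k:s[k] for k in ['time','ee_pos','eef_rot','width','ft_force']}, tips_ahead)
for n in ['scene','top']:
    c=camera(n); cv2.imwrite(f'pics/{n}0.png',c['frame'][:,:,::-1]); print(n,c['vfov'],c['cx'],c['cy'],c['R'],c['t'])
E
```

```text
pics
{'time': 0.0, 'ee_pos': array([0.19103777, 0.59469328, 0.22973595]), 'eef_rot': array([ 8.08025762e-01,  5.89146710e-01, -5.69643833e-04,  4.43817565e-04]), 'width': 0.08659850413924179, 'ft_force': array([ 0.36450957, -0.40921639, -0.62142376])} 0.008
scene 43.75141542271206 268.15829283579063 205.24245704295495 [[-0.7382906   0.67443085 -0.00836782]
 [ 0.41633109  0.44592127 -0.7923526 ]
 [-0.53065565 -0.58847026 -0.61000601]] [ 0.38506609 -0.09106397  2.06914756]
top 44.06872434489793 281.11280594809574 208.10569348859988 [[-3.05468272e-03 -9.99831033e-01  1.81266130e-02]
 [-9.84508200e-01 -1.70961106e-04 -1.75338460e-01]
 [ 1.75311933e-01 -1.83814025e-02 -9.84341328e-01]] [-0.07322161  0.52271588  1.49889173]
```

View pics/scene0.png

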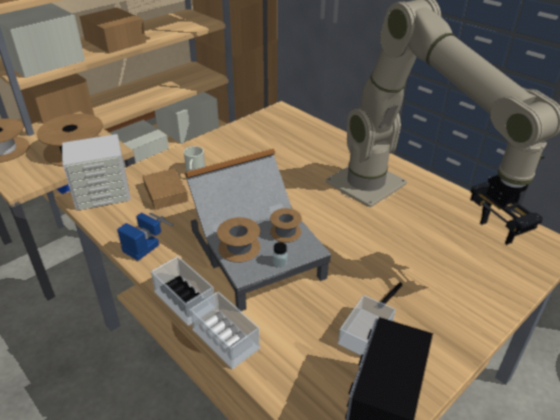

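View pics/top0.png

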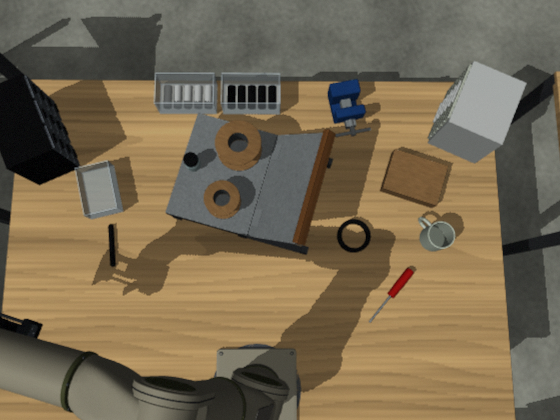

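The scene view shows the leaf raised, with both spools and the jar on the flat part. In the top view the large spool is at about (238,144), the small one at (222,199), the jar at (191,160) and the tape at (354,236). I'll enlarge the top view.

Run:
```python
import cv2
a=cv2.imread('pics/top0.png')[105:260,155:355]
cv2.imwrite('pics/topc.png',cv2.resize(a,None,fx=4,fy=3.8709677,interpolation=cv2.INTER_CUBIC)[:600])
b=cv2.imread('pics/scene0.png')[145:310,185:335]
cv2.imwrite('pics/scenec.png',cv2.resize(b,None,fx=3.6,fy=3.6,interpolation=cv2.INTER_CUBIC))
```

```text
(no output)
```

View pics/topc.png

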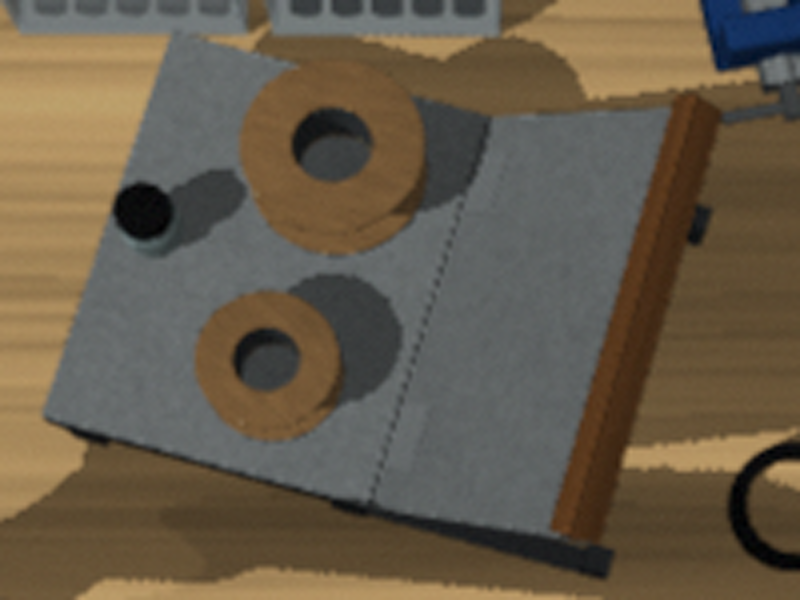

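View pics/scenec.png

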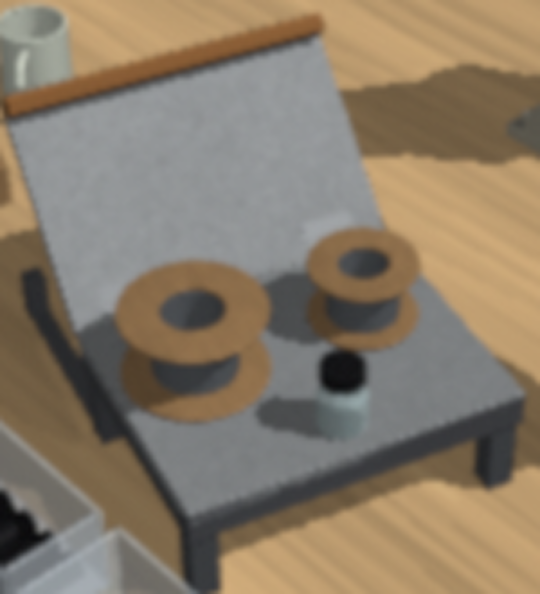

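```bash
cat > h.py <<'E'
import numpy as np, cv2
from scipy.optimize import least_squares
from scipy.spatial.transform import Rotation as Rn
from bench import *
def fl(c): return c['frame'].shape[0]/2/np.tan(np.radians(c['vfov'])/2)
def proj(c,X):
    p=np.atleast_2d(X)@np.array(c['R']).T+c['t']; return p[:,:2]/p[:,2:]*fl(c)+[c['cx'],c['cy']]
def back(c,uv,z):
    R=np.array(c['R']); o=-R.T@c['t']; d=R.T@np.array([(uv[0]-c['cx'])/fl(c),(uv[1]-c['cy'])/fl(c),1]); return o+d*(z-o[2])/d[2]
def rackT(p,X):
    X=np.atleast_2d(X);c,s=np.cos(p[2]),np.sin(p[2]);return np.c_[p[0]+c*X[:,0]-s*X[:,1],p[1]+s*X[:,0]+c*X[:,1],X[:,2]]
def inv(p,X):
    c,s=np.cos(p[2]),np.sin(p[2]);d=np.atleast_2d(X)[:,:2]-p[:2];return np.c_[c*d[:,0]+s*d[:,1],-s*d[:,0]+c*d[:,1]]
E
python3 - <<'E'
from h import *
T=camera('top');S=camera('scene')
P=np.array([[.155,.242,.11],[-.155,.242,.11],[.155,0,.11],[-.155,0,.11]])
uv=np.array([[177,35],[47,416],[490,118],[370,503]])/[4,3.871]+[155,105]
# scene corners: near-left(+x,+y)?, near-right(-x,+y)
us=np.array([[190,520],[522,400]])/3.6+[185,145]
def leaf(q,a):
    b=a-.262; return np.array([[x,-.2*np.cos(b),.107+.2*np.sin(b)] for x in(.155,-.155)])
lt=np.array([[672,108],[552,525]])/[4,3.871]+[155,105]
ls=np.array([[8,118],[325,38]])/3.6+[185,145]
def f(q):
    return np.r_[(proj(T,rackT(q,P))-uv).ravel(),(proj(S,rackT(q,P[:2]))-us).ravel(),(proj(T,rackT(q,leaf(q,q[3])))-lt).ravel(),(proj(S,rackT(q,leaf(q,q[3])))-ls).ravel()]
r=least_squares(f,[.6,.1,0.2,.8]);p=r.x;print(p,r.fun.reshape(-1,2).round(1).tolist())
np.save('rack.npy',p)
for n,u,z in [('L',(332,145),.18),('S',(267,359),.17),('jar',(144,211),.175)]:
    X=back(T,np.array(u)/[4,3.871]+[155,105],z);print(n,X.round(4),inv(p,X).round(4))
for n,u,z in [('L',(192,310),.18),('S',(363,264),.17)]:
    X=back(S,np.array(u)/3.6+[185,145],z);print(n,X.round(4),inv(p,X).round(4))
for n,u in [('tape',(354,236)),('mug',(437,236))]: print(n,inv(p,back(T,u,0.02)))
print('hinge axis dirs, ends', rackT(p,leaf(p,p[3])), rackT(p,leaf(p,0)))
E
```

```text
[ 0.5816316  -0.01719827 -0.2821729   1.12042035] [[-1.6, -1.8], [-2.2, -0.5], [-0.9, -1.0], [-1.3, 0.5], [-1.1, -2.5], [0.6, -2.9], [1.8, -2.8], [-0.1, 1.9], [0.3, -0.9], [-0.3, -2.4]]
L [0.684  0.0477 0.18  ] [[0.0803 0.0908]]
S [0.5295 0.091  0.17  ] [[-0.0802  0.0894]]
jar [0.6363 0.1772 0.175 ] [[-0.0017  0.202 ]]
L [0.6893 0.0538 0.18  ] [[0.0836 0.0981]]
S [0.5349 0.0981 0.17  ] [[-0.077   0.0977]]
tape [[-0.05699632 -0.30440346]]
mug [[ 0.01277752 -0.54582099]]
hinge axis dirs, ends [[ 0.69410178 -0.18591384  0.2583622 ]
 [ 0.39636145 -0.09959643  0.2583622 ]] [[ 0.67671355 -0.24589221  0.05519744]
 [ 0.37897322 -0.1595748   0.05519744]]
```

Run:
```python
from h import *
T=camera('top');S=camera('scene')
P=np.array([[.155,.242,.11],[-.155,.242,.11],[.155,0,.11],[-.155,0,.11]])
uv=(np.array([[177,35],[47,416],[490,118],[370,503]])+.5)/[4,3.871]+[155,105]-.5
us=(np.array([[190,520],[522,400]])+.5)/3.6+[185,145]-.5
r=least_squares(lambda q:(proj(T,rackT(q,P))-uv).ravel(),[.6,0,-.28]);print(r.x,r.fun.reshape(-1,2).round(1).tolist())
print('scene resid',proj(S,rackT(r.x,P[:2]))-us)
p=r.x
im=S['frame'][:,:,::-1].copy();im=cv2.resize(im[145:310,185:335],None,fx=3.6,fy=3.6)
def dr(pts):
    for u in proj(S,pts): cv2.circle(im,tuple(int(v) for v in (u-[185,145])*3.6),3,(0,0,255),-1)
dr(rackT(p,P)); dr(rackT(p,P*[1,1,0]))
for a in [1.0,1.1,1.2]:
    b=a-.262; dr(rackT(p,np.array([[x,-.2*np.cos(b),.107+.2*np.sin(b)] for x in(.155,-.155)])))
cv2.imwrite('pics/ov.png',im)
```

```text
[ 0.58115045 -0.02052089 -0.27916304] [[-0.3, -1.1], [-0.6, 0.3], [0.5, -0.5], [0.5, 1.1]]
scene resid [[-1.03953238 -2.86360668]
 [ 0.3718471  -3.36114763]]
```

View pics/ov.png

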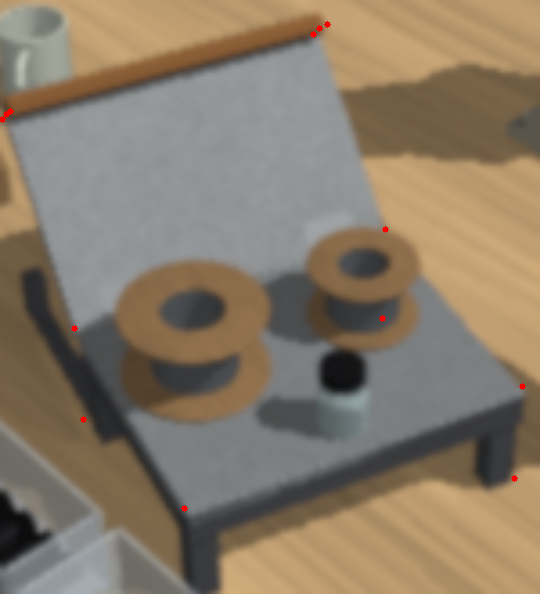

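```bash
cat >> h.py <<'E'
def Rtool(s=None): 
    s=s or read_state(); return Rn.from_quat(s['eef_rot']).as_matrix()
def need(w,tilt=None,p=None):
    s=read_state(); R=Rtool(s); return R.T@(np.array(w)-s['ee_pos'])
E
python3 - <<'E'
from h import *
p=[.5811,-.0200,-.280]; np.save('rack.npy',p)
t=rackT(p,[0,.0,.45])[0]; print(t,need(t)); R=Rtool(); print(R.round(3))
c=camera('wrist'); cv2.imwrite('pics/w0.png',c['frame'][:,:,::-1]); print(-np.array(c['R']).T@c['t']-read_state()['ee_pos'],np.array(c['R'])@R)
E
```

```text
[ 0.5811 -0.02    0.45  ] [-0.46633924  0.55937338 -0.21948999]
[[ 0.306  0.952 -0.   ]
 [ 0.952 -0.306 -0.   ]
 [-0.     0.    -1.   ]]
[-0.07331285  0.02347885  0.15488417] [[ 9.99999685e-01 -2.35602637e-04  7.58033950e-04]
 [ 4.38396897e-04  9.60013123e-01 -2.79954659e-01]
 [-6.61764484e-04  2.79954903e-01  9.60012924e-01]]
```

View pics/w0.png

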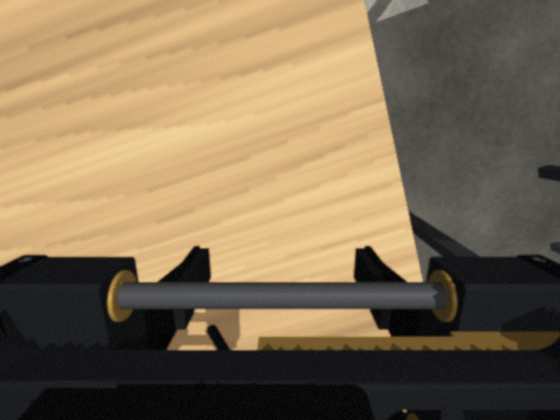

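Request:
arm_command --commands '[[[0,0,0,0,0,-0.0475,0],[0,0,0,0,0,-0.0475,0],[0,0,0,0,0,-0.0475,0],[0,0,0,0,0,-0.0475,0],[0,0,0,-0.029,0.047,0,0],[0,0,0,-0.029,0.047,0,0],[0,0,0,-0.029,0.047,0,0],[0,0,0,-0.029,0.047,0,0],[0,0,0,-0.029,0.047,0,0],[0,0,0,-0.029,0.047,0,0],[0,0,0,-0.029,0.047,0,0],[0,0,0,-0.029,0.047,0,0],[0,0,0,-0.029,0.047,0,0],[0,0,0,-0.029,0.047,0,0],[0,0,0,-0.029,0.047,0,0],[0,0,0,-0.029,0.047,0,0],[0,0,0,-0.029,0.047,0,0],[0,0,0,-0.029,0.047,0,0],[0,0,-0.031,0,0,0,0],[0,0,0,0,0,0,0]]]' --newtons 20

```text
time: 2.85
ee_pos: [0.6934, 0.0076, 0.4203]
eef_rot: [0.799, 0.602, 0.0, -0.0]
ft_force: [0.2, 0.5, -0.2]
width: 0.0005
```

Run:
```python
from h import *
s=read_state();print(s['time'],s['ee_pos'],Rtool().round(3),s['width'],inv(np.load('rack.npy'),s['ee_pos']))
c=camera('wrist'); cv2.imwrite('pics/w1.png',cv2.resize(c['frame'][:,:,::-1],(800,600),interpolation=cv2.INTER_CUBIC))
```

```text
2.85 [0.69344353 0.0076193  0.42034737] [[ 0.276  0.961 -0.   ]
 [ 0.961 -0.276  0.   ]
 [ 0.    -0.    -1.   ]] 0.0005244485688321722 [[0.10033561 0.05759045]]
```

View pics/w1.png

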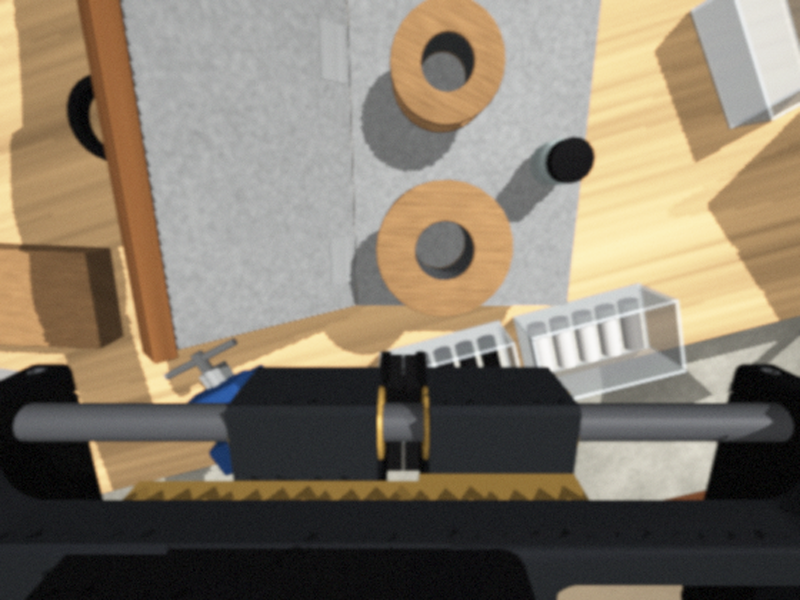

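Run:
```python
from h import *
c=camera('wrist');p=np.load('rack.npy');k=.7
for n,u,z in [('L',(444.5,250),.18),('S',(448,61),.17),('jar',(570,158),.175),('hinge+',(355,304),.109),('hinge-',(349,5),.109),('back+',(567,303),.11),('back-',(599,8),.11)]:
    X=back(c,np.array(u)*k,z);print(n,X.round(4),inv(p,X).round(4))
ls=np.array([[173,349],[122,0]])*k
def leafp(x,a):
    b=a-.262; return rackT(p,[[x,-.2*np.cos(b),.107+.2*np.sin(b)]])
for a in [.9,1,1.1,1.2]: print(a,proj(c,leafp(.155,a))/k,proj(c,leafp(-.1,a))/k)
```

```text
L [0.6863 0.0513 0.18  ] [[0.0814 0.0976]]
S [0.531  0.0952 0.17  ] [[-0.08    0.0969]]
jar [0.6378 0.1811 0.175 ] [[-0.0011  0.2089]]
hinge+ [ 0.7306 -0.0598  0.109 ] [[0.1546 0.0031]]
hinge- [0.4454 0.0256 0.109 ] [[-0.143   0.0064]]
back+ [0.7965 0.1759 0.11  ] [[0.1528 0.2478]]
back- [0.514  0.2551 0.11  ] [[-0.1405  0.2458]]
0.9 [[156.45961239 339.918094  ]] [[98.57318763  6.8201371 ]]
1 [[161.14163313 346.33844501]] [[101.42803289  -2.3925729 ]]
1.1 [[168.91503373 352.68633641]] [[108.27644384 -11.66992335]]
1.2 [[179.97868208 358.80800432]] [[119.55734687 -20.77747153]]
```

```bash
python3 - <<'E'
from h import *
p=np.array([.5824,-.0157,-.280]);np.save('rack.npy',p)
s=read_state();print(inv(p,s['ee_pos']))
E
cat >> h.py <<'E'
def press(b,t,r=.165,off=0.,x=0.):
    "TCP (rack x,y,z) and R(world) for tool tip on face"
    N=np.array([0,np.sin(b),np.cos(b)]);c=np.array([x,-r*np.cos(b),.107+r*np.sin(b)])
    zt=np.array([0,-np.sin(t),-np.cos(t)])
    tip=c+N*(.015*abs(np.sin(b-t))+off); tcp=tip-.008*zt
    p=np.load('rack.npy'); Rz=Rn.from_euler('z',p[2]).as_matrix()
    xt=np.array([0,np.cos(t),-np.sin(t)]);R=Rz@np.c_[xt,[1,0,0],zt]
    return rackT(p,tcp)[0],R
def delta(Ra,pa,Rb,pb):
    return Rn.from_matrix(Ra.T@Rb).as_rotvec(),Ra.T@(pb-pa),Rb.T@(pb-pa)
E
python3 - <<'E'
from h import *
s=read_state()
R0,p0=Rtool(),s['ee_pos']
pb,Rb=press(.84,.5,off=.04)
print(pb,inv(np.load('rack.npy'),pb));print(delta(R0,p0,Rb,pb))
bs=np.linspace(.84,-.262,23);ts=.5*(bs+.262)/1.1
a=(pb,Rb)
for b,t in zip(bs,ts):
    q=press(b,t,off=-.004);d=delta(a[1],a[0],q[1],q[0]);print(round(b,2),d[0].round(3),d[1].round(4),d[2].round(4));a=q
E
```

```text
[[0.09958804 0.05411928]]
[ 0.56228537 -0.08565071  0.26692414] [[ 6.93889390e-18 -7.27853041e-02]]
(array([ 0.00104858, -0.50133177,  0.00149324]), array([-0.12694164, -0.09990104,  0.15414678]), array([-0.0373557 , -0.09958804,  0.19632219]))
0.84 [ 0.    -0.001 -0.   ] [-0.0147  0.      0.0415] [-0.0146  0.      0.0415]
0.79 [-0.     0.023  0.   ] [-0.0029 -0.      0.0082] [-0.0031 -0.      0.0082]
0.74 [ 0.     0.023 -0.   ] [-0.0026 -0.      0.0083] [-0.0028 -0.      0.0082]
0.69 [-0.     0.023  0.   ] [-0.0024 -0.      0.0084] [-0.0026 -0.      0.0083]
0.64 [ 0.     0.023 -0.   ] [-0.0022  0.      0.0084] [-0.0023  0.      0.0084]
0.59 [0.    0.023 0.   ] [-0.0019 -0.      0.0085] [-0.0021 -0.      0.0084]
0.54 [ 0.     0.023 -0.   ] [-0.0017 -0.      0.0085] [-0.0018 -0.      0.0085]
0.49 [-0.     0.023 -0.   ] [-0.0014  0.      0.0086] [-0.0016  0.      0.0086]
0.44 [0.    0.023 0.   ] [-0.0011  0.      0.0086] [-0.0013  0.      0.0086]
0.39 [-0.     0.023 -0.   ] [-0.0009 -0.      0.0086] [-0.0011 -0.      0.0086]
0.34 [ 0.     0.023 -0.   ] [-0.0006  0.      0.0087] [-0.000
[... 260 characters left out ...]
 [0.    0.023 0.   ] [ 0.0003 -0.      0.0078] [ 0.0001 -0.      0.0078]
0.09 [ 0.     0.023 -0.   ] [ 0.0005 -0.      0.0078] [ 0.0003 -0.      0.0078]
0.04 [-0.     0.023 -0.   ] [0.0007 0.     0.0078] [0.0005 0.     0.0078]
-0.01 [ 0.     0.023 -0.   ] [0.0009 0.     0.0078] [0.0007 0.     0.0078]
-0.06 [-0.     0.023  0.   ] [ 0.0011 -0.      0.0078] [ 0.0009 -0.      0.0078]
-0.11 [ 0.     0.023 -0.   ] [ 0.0013 -0.      0.0077] [ 0.0011 -0.      0.0078]
-0.16 [-0.     0.023  0.   ] [0.0015 0.     0.0077] [0.0013 0.     0.0077]
-0.21 [-0.     0.023 -0.   ] [ 0.0017 -0.      0.0076] [ 0.0015 -0.      0.0077]
-0.26 [-0.     0.023 -0.   ] [ 0.0019 -0.      0.0076] [ 0.0017 -0.      0.0076]
```

Request:
arm_command --commands '[[[0,0,0,-0.032,-0.025,0,0],[0,0,0,-0.032,-0.025,0,0],[0,0,0,-0.032,-0.025,0,0],[0,0,0,-0.031,-0.025,0,0],[0,-0.125,0,0,0,0,0],[0,-0.125,0,0,0,0,0],[0,-0.125,0,0,0,0,0],[0,-0.125,0,0,0,0,0],[0,0,0,0.018,0,0.034,0],[0,0,0,0.018,0,0.034,0],[0,0,0,0.018,0,0.034,0],[0,0,0,0.019,0,0.033,0],[0,0,0,0,0,0,0]]]'

```text
time: 4.58
ee_pos: [0.5608, -0.0864, 0.2656]
eef_rot: [0.773, 0.584, -0.199, 0.148]
ft_force: [-0.4, -0.3, 1.2]
width: 0.0004
```

Run:
```python
from h import *
s=read_state()
pb,Rb=press(.84,.5,off=.04);print(s['ee_pos'],pb,delta(Rtool(),s['ee_pos'],Rb,pb))
c=camera('wrist'); cv2.imwrite('pics/w2.png',c['frame'][:,:,::-1])
c=camera('scene'); cv2.imwrite('pics/s2.png',cv2.resize(c['frame'][100:320,150:400,::-1],None,fx=2.5,fy=2.5))
```

```text
[ 0.56075523 -0.08640766  0.26561463] [ 0.56228537 -0.08565071  0.26692414] (array([-0.00180257,  0.0006781 ,  0.00363548]), array([ 0.00037596,  0.00125967, -0.00170324]), array([ 0.0003817 ,  0.00126137, -0.00170071]))
```

View pics/s2.png

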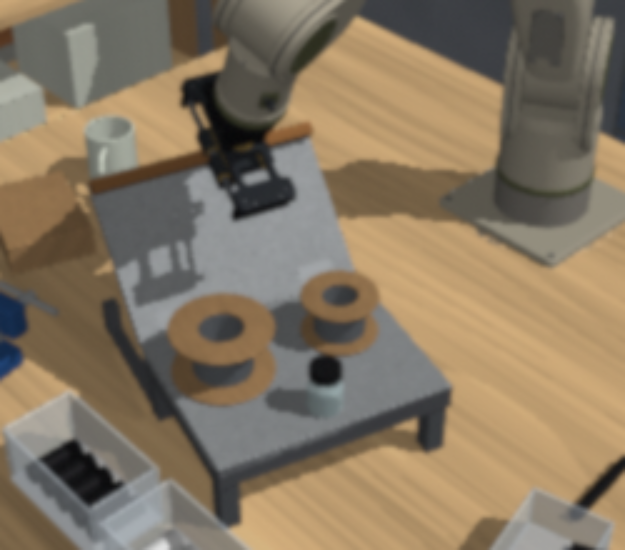

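View pics/w2.png

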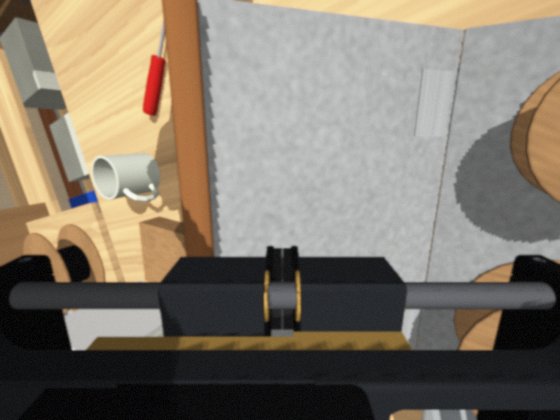

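The fingers hang clear of the raised leaf, just inside the cleat. I'll press now, in a first short stretch.

Request:
arm_command --commands '[[[0,0,0,-0.0035,0,0.01,0],[0,0,0,-0.0035,0,0.01,0],[0,0,0,-0.0035,0,0.01,0],[0,0,0,-0.0035,0,0.01,0],[0,0.023,0,-0.003,0,0.008,0],[0,0.023,0,-0.003,0,0.008,0],[0,0.023,0,-0.0025,0,0.008,0],[0,0.023,0,-0.002,0,0.0085,0]]]'

```text
time: 5.68
ee_pos: [0.5469, -0.1413, 0.2142]
eef_rot: [0.782, 0.589, -0.161, 0.122]
ft_force: [0.2, 4.0, 0.9]
width: 0.0007
```

Run:
```python
from h import *
s=read_state()
b=.64;pb,Rb=press(b,.5*(b+.262)/1.1,off=-.004);print(s['ee_pos'],pb,delta(Rtool(),s['ee_pos'],Rb,pb),s['ft_force'])
c=camera('scene'); cv2.imwrite('pics/s3.png',cv2.resize(c['frame'][100:320,150:400,::-1],None,fx=2.5,fy=2.5))
```

```text
[ 0.54687382 -0.14127134  0.21417347] [ 0.54661098 -0.14016004  0.21240873] (array([ 6.79888429e-04, -4.10033048e-03,  2.11457451e-05]), array([ 0.00161131, -0.00056052,  0.00122795]), array([ 0.00161632, -0.00055972,  0.00122172])) [0.20421809 3.95323319 0.88891187]
```

View pics/s3.png

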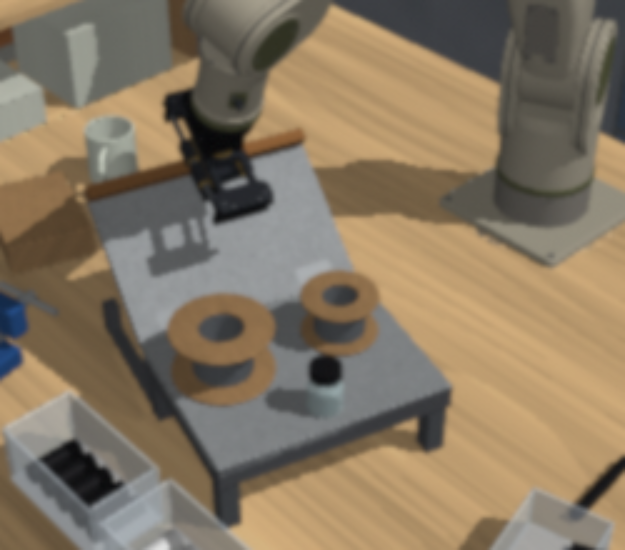

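The leaf is turning under about 4 N. Continuing.

Request:
arm_command --commands '[[[0,0.023,0,-0.001,0,0.009,0],[0,0.023,0,-0.001,0,0.009,0],[0,0.023,0,-0.001,0,0.0085,0],[0,0.023,0,-0.001,0,0.0085,0],[0,0.023,0,-0.001,0,0.0085,0],[0,0.023,0,-0.0005,0,0.0085,0],[0,0.023,0,-0.0005,0,0.0085,0],[0,0.023,0,0,0,0.0085,0],[0,0.023,0,0,0,0.008,0],[0,0.023,0,0,0,0.008,0],[0,0.023,0,0.0005,0,0.008,0],[0,0.023,0,0.0005,0,0.008,0],[0,0.023,0,0.001,0,0.008,0]]]'

```text
time: 7.35
ee_pos: [0.5377, -0.1725, 0.111]
eef_rot: [0.798, 0.601, -0.043, 0.032]
ft_force: [0.1, 0.4, 2.2]
width: 0.0004
```

Run:
```python
from h import *
s=read_state()
for b in (-.01,-.262):
  pb,Rb=press(b,.5*(b+.262)/1.1,off=-.004);print(s['ee_pos'],pb,delta(Rtool(),s['ee_pos'],Rb,pb),s['ft_force'])
c=camera('scene'); cv2.imwrite('pics/s4.png',cv2.resize(c['frame'][100:320,150:400,::-1],None,fx=2.5,fy=2.5))
```

```text
[ 0.53774912 -0.17252041  0.11101236] [ 0.53706219 -0.17336693  0.11116106] (array([ 8.39374811e-05, -7.36078464e-03,  2.96815990e-04]), array([-1.01341766e-03, -4.26535498e-04, -4.05484204e-05]), array([-1.01381509e-03, -4.26237728e-04, -3.30515848e-05])) [0.13437476 0.3840008  2.17358903]
[ 0.53774912 -0.17252041  0.11101236] [ 0.53836564 -0.16883405  0.072152  ] (array([6.68415260e-05, 1.07184669e-01, 3.01277539e-04]), array([ 0.00784926, -0.00042707,  0.03824008]), array([ 0.00371317, -0.00042624,  0.03886036])) [0.13437476 0.3840008  2.17358903]
```

View pics/s4.png

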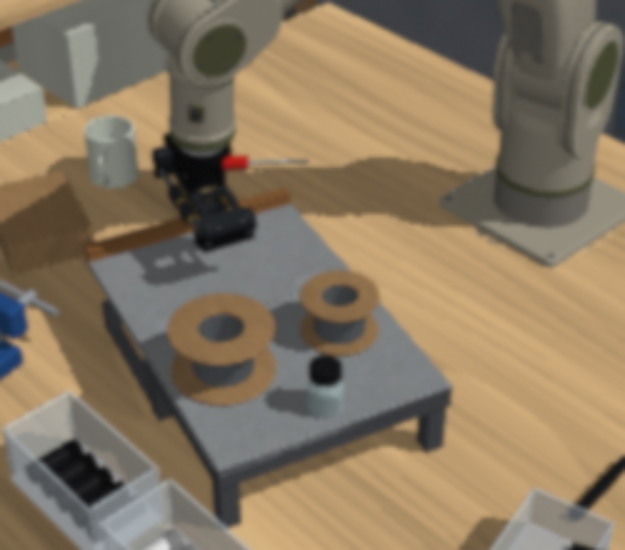

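Tracking well. Now the last part, down to the props and then a gentle press.

Request:
arm_command --commands '[[[0,0.021,0,0.001,0,0.0078,0],[0,0.021,0,0.001,0,0.0078,0],[0,0.021,0,0.001,0,0.0078,0],[0,0.021,0,0.001,0,0.0078,0],[0,0.021,0,0.0015,0,0.0078,0],[0,0,0,0,0,0.003,0],[0,0,0,0,0,0.002,0],[0,0,0,0,0,0,0]]]'

```text
time: 8.4
ee_pos: [0.5391, -0.1704, 0.073]
eef_rot: [0.799, 0.601, 0.0, 0.001]
ft_force: [-27.2, 8.1, 69.3]
width: 0.0004
```

Firmly on the props (69 N). I'll back off and lift, then look.

Request:
arm_command --commands '[[[0,0,0,0,0,-0.01,0],[0,0,0,0,0,-0.04,0],[0,0,0,0,0,-0.05,0],[0,0,0,0,0,-0.05,0],[0,0,0,0,0,-0.05,0],[0,0,0,0,0,-0.05,0],[0,0,0,0.02,0.04,-0.03,0],[0,0,0,0.04,0.05,0,0],[0,0,0,0.04,0.05,0,0],[0,0,0,0.03,0.01,0,0],[0,0,0,0,0,0,0]]]'

```text
time: 9.78
ee_pos: [0.7173, -0.0837, 0.344]
eef_rot: [0.798, 0.603, -0.002, -0.0]
ft_force: [-0.5, 0.5, 0.1]
width: 0.0006
```

Run:
```python
from h import *
s=read_state();print(s['time'],s['ee_pos'],Rtool().round(3),s['ft_force'],inv(np.load('rack.npy'),s['ee_pos']))
c=camera('wrist'); cv2.imwrite('pics/w5.png',cv2.resize(c['frame'][:,:,::-1],(800,600),interpolation=cv2.INTER_CUBIC))
```

```text
9.775 [ 0.71731722 -0.08373619  0.34395062] [[ 0.272  0.962 -0.004]
 [ 0.962 -0.272 -0.002]
 [-0.003 -0.003 -1.   ]] [-0.50090914  0.50576979  0.10737245] [[ 0.14846512 -0.02810142]]
```

View pics/w5.png

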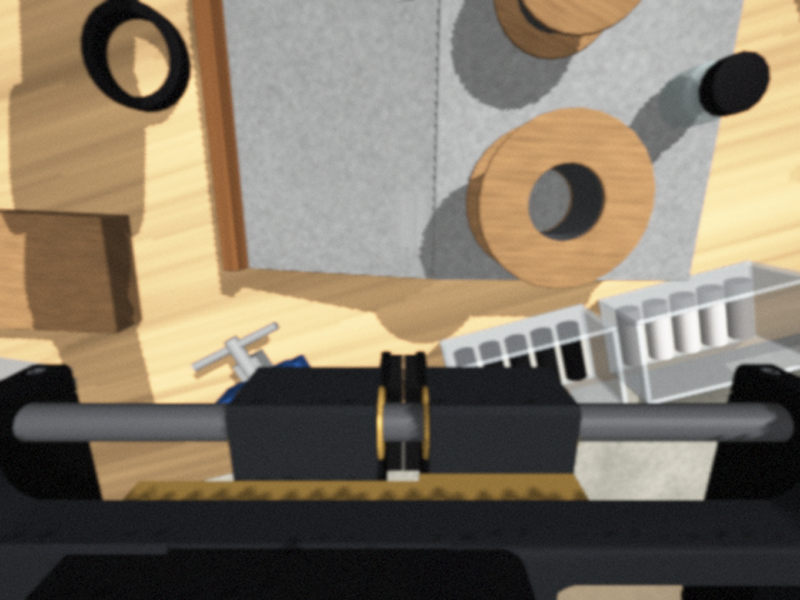

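Run:
```python
from h import *
c=camera('wrist');p=np.load('rack.npy');k=.7
b=-.262
for n,u,z in [('L',(566.5,201),.18),('hinge+',(434,277),.109),('hinge-',(439,10),.109),('lip+',(246,268),.107-.2*np.sin(.262)),('lip-',(225,5),.107-.2*np.sin(.262)),('jar',(735,84),.175)]:
    X=back(c,np.array(u)*k,z);print(n,X.round(4),inv(p,X).round(4))
t=rackT(p,[.081,.092,.24])[0];print(need(t))
```

```text
L [0.6855 0.0476 0.18  ] [[0.0816 0.0894]]
hinge+ [ 0.73   -0.0603  0.109 ] [[ 0.1542 -0.0021]]
hinge- [ 0.519  -0.0007  0.109 ] [[-0.065  -0.0031]]
lip+ [ 0.6771 -0.2521  0.0552] [[ 0.1563 -0.201 ]]
lip- [ 0.4441 -0.1792  0.0552] [[-0.0877 -0.1954]]
jar [0.64   0.1755 0.175 ] [[0.0025 0.1997]]
[ 0.12440155 -0.06689563  0.10549262]
```

Request:
arm_command --commands '[[[0,0,0,0.031,-0.0167,0,0],[0,0,0,0.031,-0.0167,0,0],[0,0,0,0.031,-0.0167,0,0],[0,0,0,0.03,-0.0167,0,0],[0,0,0,0,0,0.035,0],[0,0,0,0,0,0.035,0],[0,0,0,0,0,0.035,0],[0,0,0,0,0,0.03,0],[0,0,0,0,0,0,0]]]'

```text
time: 11.0
ee_pos: [0.684, 0.0482, 0.2096]
eef_rot: [0.799, 0.601, -0.003, 0.0]
ft_force: [-0.4, -0.7, 0.7]
width: 0.0002
```

Run:
```python
from h import *
s=read_state();p=np.load('rack.npy');print(s['ee_pos'],inv(p,s['ee_pos']),need(rackT(p,[.081,.092,.143])[0]))
c=camera('wrist'); cv2.imwrite('pics/w6.png',c['frame'][:,:,::-1])
c=camera('scene'); cv2.imwrite('pics/s6.png',cv2.resize(c['frame'][150:320,180:340,::-1],None,fx=3.5,fy=3.5))
```

```text
[0.68402024 0.04816704 0.20962617] [[0.08001267 0.08946309]] [0.00289665 0.00120842 0.06660785]
```

View pics/s6.png

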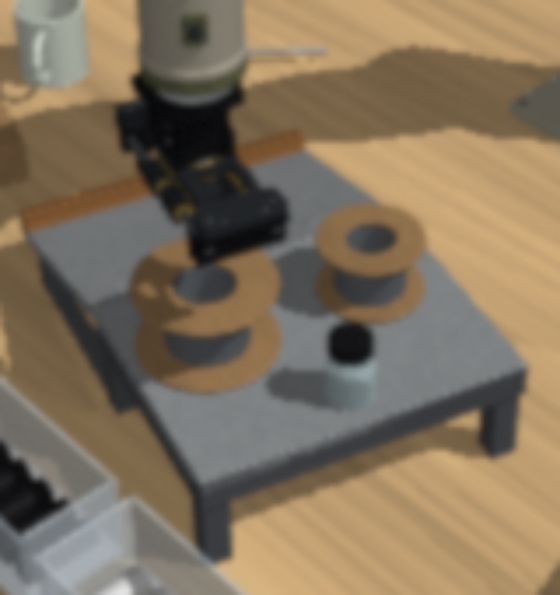

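View pics/w6.png

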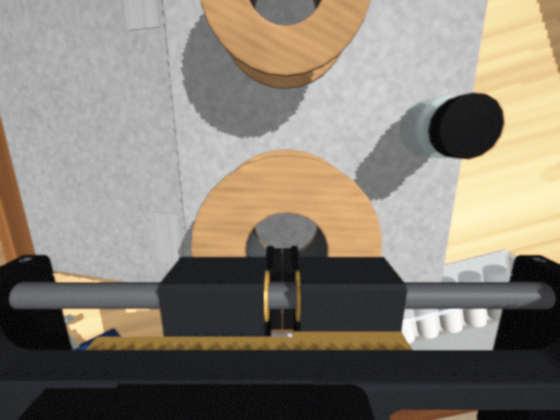

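The wrist view shows the bore centre at about column 287 and the closed fingers at 283, so they are aligned. Inserting.

Request:
arm_command --commands '[[[0,0,0,0.002,0.001,0.015,0],[0,0,0,0,0,0.015,0],[0,0,0,0,0,0.018,0],[0,0,0,0,0,0.018,0],[0,0,0,0,0,0,0]]]'

```text
time: 11.72
ee_pos: [0.686, 0.0509, 0.143]
eef_rot: [0.799, 0.602, -0.003, 0.0]
ft_force: [-0.2, 1.1, 0.2]
width: 0.0003
```

Request:
arm_command --commands '[[[0,0,0,-0.006,0,0,0],[0,0,0,-0.006,0,0,0],[0,0,0,-0.006,0,0,0],[0,0,0,-0.008,0,0,0],[0,0,0,-0.008,0,0,0],[0,0,0,-0.008,0,0,0],[0,0,0,-0.008,0,0,0],[0,0,0,-0.008,0,0,0],[0,0,0,-0.008,0,0,0]]]'

```text
time: 12.85
ee_pos: [0.6687, -0.013, 0.1457]
eef_rot: [0.799, 0.602, -0.002, 0.001]
ft_force: [-0.3, 0.8, -0.2]
width: 0.0003
```

```bash
cat >> h.py <<'E'
def look(n,tag):
    p=np.load('rack.npy');s=read_state();print(s['time'],inv(p,s['ee_pos']),s['ee_pos'][2],s['ft_force'])
    c=camera('scene'); cv2.imwrite(f'pics/{tag}.png',cv2.resize(c['frame'][150:320,180:340,::-1],None,fx=3.5,fy=3.5,interpolation=cv2.INTER_CUBIC))
E
python3 -c "
from h import *
look('scene','s7')
s=read_state()
pb,Rb=press(-.262,-.262,r=.06,off=.025,x=.08)
print(delta(Rtool(),s['ee_pos'],Rb,pb))"
```

```text
12.85 [[0.08223098 0.02643281]] 0.14567585808622946 [-0.27060837  0.79248364 -0.22455146]
(array([-1.20874600e-04,  2.67277251e-01, -1.48543766e-03]), array([-0.09094246, -0.00208656,  0.02255836]), array([-0.09366803, -0.00222573, -0.00226093]))
```

View pics/s7.png

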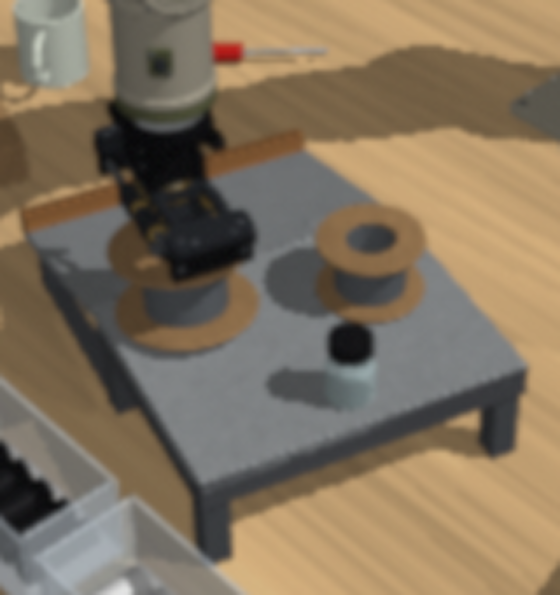

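Request:
arm_command --commands '[[[0,0,0,-0.008,0,0,0],[0,0,0,-0.008,0,0,0],[0,0,0,-0.008,0,0,0],[0,0,0,-0.008,0,0,0],[0,0,0,-0.008,0,0,0],[0,0.035,0,-0.006,0,0.003,0],[0,0.035,0,-0.006,0,0.003,0],[0,0.035,0,-0.006,0,0.0025,0],[0,0.035,0,-0.0065,0,0.0025,0],[0,0.035,0,-0.0065,0,0.002,0],[0,0.035,0,-0.0065,0,0.002,0],[0,0.035,0,-0.0065,0,0.0015,0],[0,0.022,0,-0.0065,0,0.001,0]]]'

```text
time: 14.52
ee_pos: [0.6444, -0.0985, 0.1224]
eef_rot: [0.792, 0.596, 0.106, -0.079]
ft_force: [1.1, 0.1, 2.8]
width: 0.0004
```

```bash
python3 -c "
from h import *
look('scene','s8')
s=read_state()
pb,Rb=press(-.262,-.262,r=.146,off=.025,x=.08)
print(delta(Rtool(),s['ee_pos'],Rb,pb))"
```

```text
14.525 [[ 0.0824255  -0.06244698]] 0.12242061699515175 [1.10729601 0.14644472 2.80260697]
(array([ 0.00087006, -0.00233518, -0.00259851]), array([-0.08787684, -0.00202661, -0.00223538]), array([-0.08787626, -0.00225681, -0.00202831]))
```

View pics/s8.png

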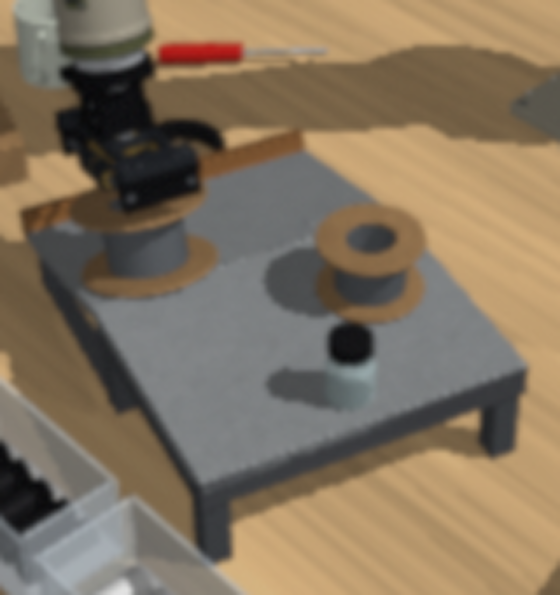

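Request:
arm_command --commands '[[[0,0,0,-0.008,0,0,0],[0,0,0,-0.008,0,0,0],[0,0,0,-0.008,0,0,0],[0,0,0,-0.008,0,0,0],[0,0,0,-0.008,0,0,0],[0,0,0,-0.008,0,0,0],[0,0,0,-0.008,0,0,0],[0,0,0,-0.008,0,0,0],[0,0,0,-0.008,0,0,0],[0,0,0,-0.008,0,0,0],[0,0,0,-0.004,0,0,0],[0,0,0,0,0,0,0]]]'

```text
time: 16.08
ee_pos: [0.6219, -0.1757, 0.1003]
eef_rot: [0.792, 0.596, 0.105, -0.079]
ft_force: [-0.6, 0.4, 0.7]
width: 0.0007
```

```bash
python3 -c "
from h import *
look('scene','s9')
s=read_state()
pb,Rb=press(-.262,-.262,r=.148,off=.025,x=.08)
print(delta(Rtool(),s['ee_pos'],Rb,pb))
c=camera('top'); cv2.imwrite('pics/t9.png',cv2.resize(c['frame'][105:260,155:355,::-1],(800,600),interpolation=cv2.INTER_CUBIC))"
```

```text
16.075 [[ 0.08216201 -0.14287836]] 0.10027260354659244 [-0.59223736  0.35994716  0.68268761]
(array([-1.36777882e-04, -9.62090589e-04,  2.75059772e-05]), array([-0.0086567 , -0.00219543, -0.0025496 ]), array([-0.00865921, -0.00219485, -0.00254157]))
```

View pics/s9.png

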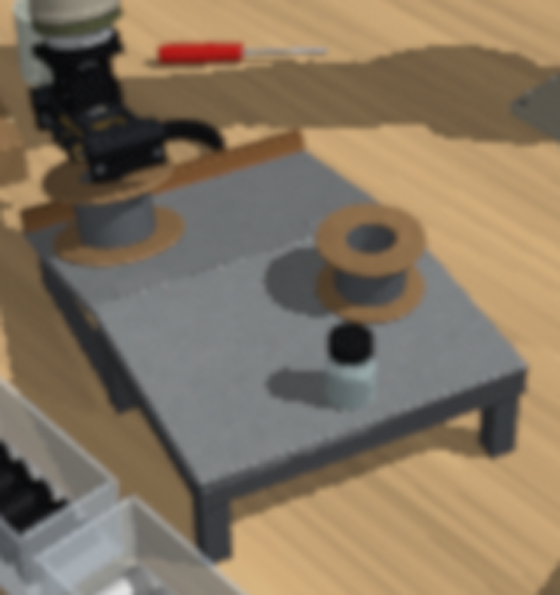

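View pics/t9.png

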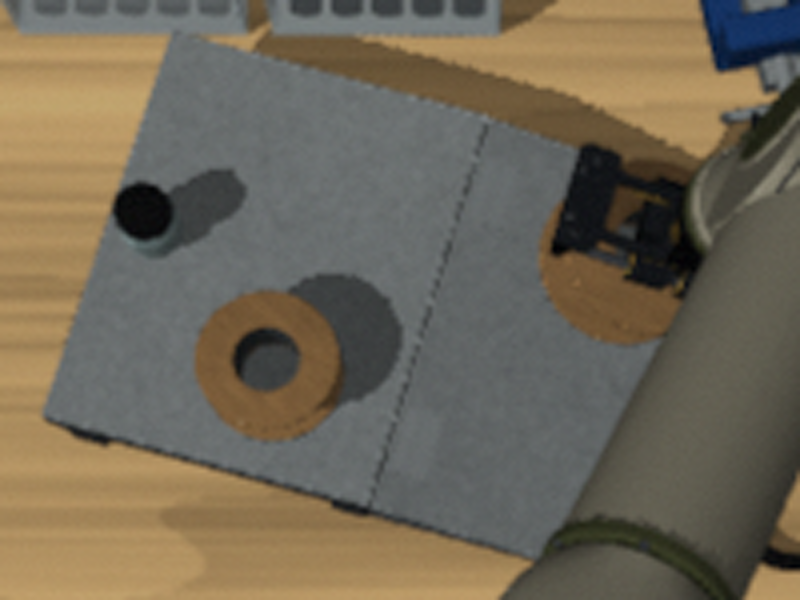

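Request:
arm_command --commands '[[[0,0,0,-0.004,0,0,0],[0,0,0,-0.004,0,0,0],[0,0,0,0,0,0,0]]]'

```text
time: 16.55
ee_pos: [0.62, -0.1827, 0.0985]
eef_rot: [0.792, 0.596, 0.105, -0.079]
ft_force: [0.3, 1.5, 0.7]
width: 0.0001
```

Request:
arm_command --commands '[[[0,0,0,-0.002,0,0,0],[0,0,0,0,0,0,0]]]'

```text
time: 16.8
ee_pos: [0.6198, -0.1843, 0.0983]
eef_rot: [0.792, 0.597, 0.105, -0.079]
ft_force: [0.5, 3.2, 4.0]
width: 0.0005
```

Request:
arm_command --commands '[[[0,0,0,-0.002,0,0,0],[0,0,0,0,0,0,0]]]'

```text
time: 17.05
ee_pos: [0.6196, -0.1862, 0.0983]
eef_rot: [0.792, 0.597, 0.106, -0.078]
ft_force: [0.5, 4.0, 7.3]
width: 0.0003
```

```bash
python3 -c "
from h import *
look('scene','s10')
c=camera('wrist'); cv2.imwrite('pics/w10.png',c['frame'][:,:,::-1])"
```

```text
17.05 [[ 0.0828647  -0.15360111]] 0.09830493956490913 [0.52175601 3.99764507 7.29813885]
```

View pics/s10.png

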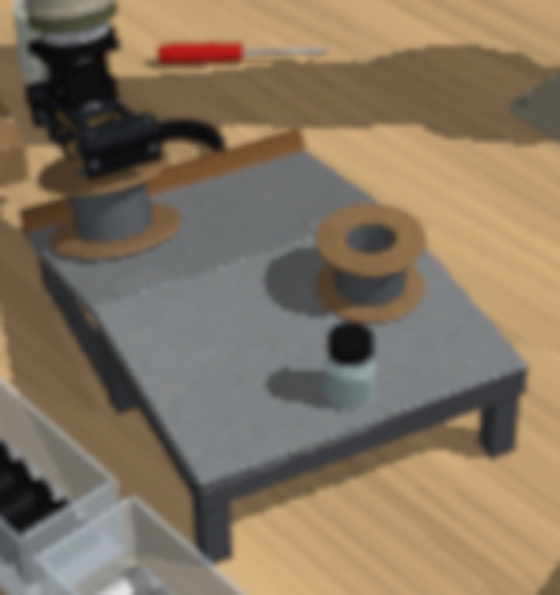

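View pics/w10.png

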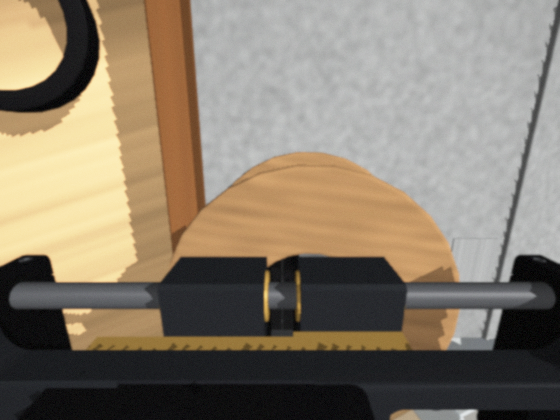

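Contact with the cleat, by the force. I'll back the fingers off into the bore's middle, lift out along the axis and check.

Request:
arm_command --commands '[[[0,0,0,0.004,0,0,0],[0,0,0,0.004,0,0,0],[0,0,0,0.004,0,0,0],[0,0,0,0,0,0,0]]]'

```text
time: 17.65
ee_pos: [0.622, -0.175, 0.1003]
eef_rot: [0.792, 0.597, 0.105, -0.079]
ft_force: [0.4, -0.4, 0.4]
width: 0.0002
```

Request:
arm_command --commands '[[[0,0,0,0,0,-0.02,0],[0,0,0,0,0,-0.02,0],[0,0,0,0,0,-0.02,0],[0,0,0,0,0,-0.03,0],[0,0,0,0,0,-0.04,0],[0,0,0,0,0,-0.05,0],[0,-0.13,0,0,0.03,-0.03,0],[0,-0.13,0,0,0.03,0,0],[0,0,0,0,0.03,0,0],[0,0,0,0,0,0,0]]]'

```text
time: 18.9
ee_pos: [0.6944, -0.2524, 0.3027]
eef_rot: [0.799, 0.602, 0.001, -0.001]
ft_force: [0.1, -0.3, -0.0]
width: 0.0005
```

```bash
python3 -c "
from h import *
look('scene','s11')
c=camera('wrist'); cv2.imwrite('pics/w11.png',cv2.resize(c['frame'][:,:,::-1],(800,600),interpolation=cv2.INTER_CUBIC))"
```

```text
18.9 [[ 0.17307298 -0.19653295]] 0.3026579585761712 [ 0.13606598 -0.2588857  -0.0379267 ]
```

View pics/s11.png

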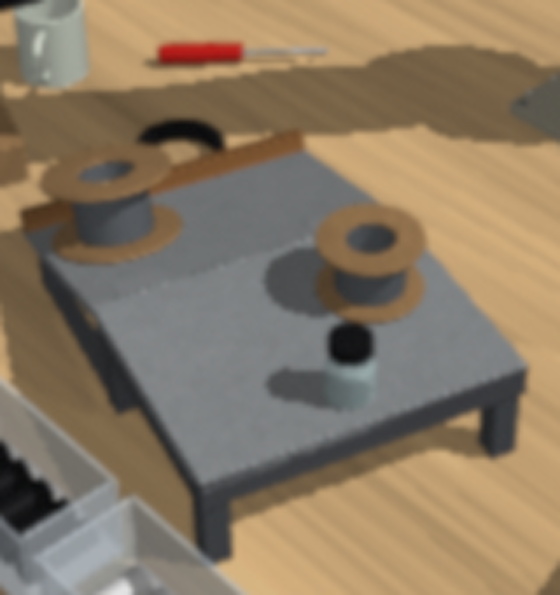

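View pics/w11.png

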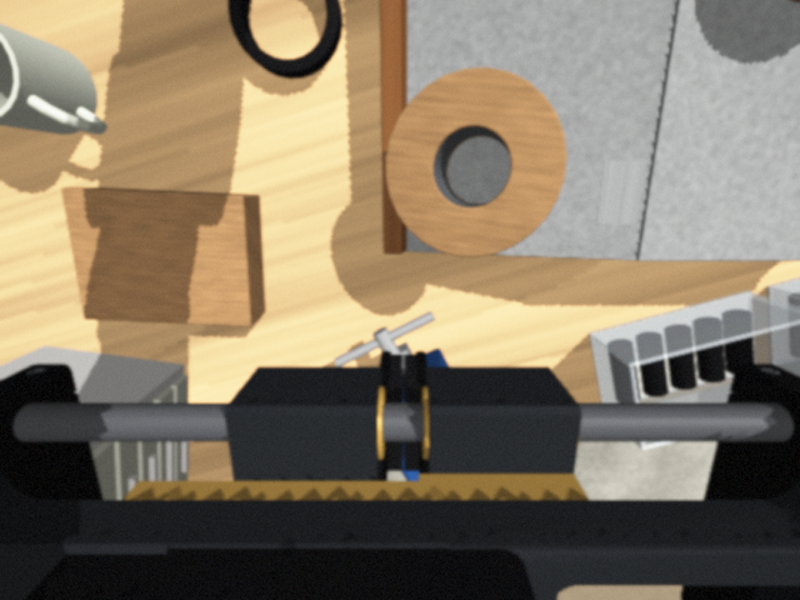

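```bash
cat >> h.py <<'E'
def lip2rack(x,y,z):
    b=-.262;r=.2-y;return np.array([[x,-r*np.cos(b)+z*np.sin(b),.107+r*np.sin(b)+z*np.cos(b)]])
def tolip(c,uv,z):
    "pixel -> lip frame x,y at height z over face"
    p=np.load('rack.npy')
    return least_squares(lambda q:proj(c,rackT(p,lip2rack(q[0],q[1],z)))[0]-uv,[0,.1]).x
E
python3 - <<'E'
from h import *
c=camera('wrist');k=.7
print('bore',tolip(c,np.array([473,166])*k,.07))
print('lipcorner',tolip(c,np.array([407,251])*k,0),'hinge+',tolip(c,np.array([638,259])*k,0),'hinge far',tolip(c,np.array([678,0])*k,0),'cleat top inner',tolip(c,np.array([406,30])*k,.02))
E
```

```text
bore [0.08145595 0.06646391]
lipcorner [ 0.15560794 -0.00039921] hinge+ [0.15472023 0.20117308] hinge far [-0.03319313  0.20063233] cleat top inner [-0.02423606  0.00349023]
```

Large spool measured at lip x 81 mm, y 66.5 mm, so it is seated against the cleat. Next, the small spool.

Request:
arm_command --commands '[[[0,0,0,0.036,-0.024,0,0],[0,0,0,0.036,-0.024,0,0],[0,0,0,0.036,-0.024,0,0],[0,0,0,0.036,-0.024,0,0],[0,0,0,0.036,-0.024,0,0],[0,0,0,0.036,-0.024,0,0],[0,0,0,0.036,-0.024,0,0],[0,0,0,0.036,-0.024,0,0],[0,0,0,0,0,0,0]]]'

```text
time: 20.18
ee_pos: [0.5869, 0.0808, 0.3051]
eef_rot: [0.797, 0.604, 0.002, -0.002]
ft_force: [-0.6, -0.7, 0.1]
width: 0.0005
```

```bash
python3 -c "
from h import *
s=read_state();print(inv(np.load('rack.npy'),s['ee_pos']),s['ee_pos'])
c=camera('wrist'); cv2.imwrite('pics/w12.png',cv2.resize(c['frame'][:,:,::-1],(800,600),interpolation=cv2.INTER_CUBIC))"
```

```text
[[-0.02230888  0.09396362]] [0.58692731 0.08076943 0.30510229]
```

View pics/w12.png

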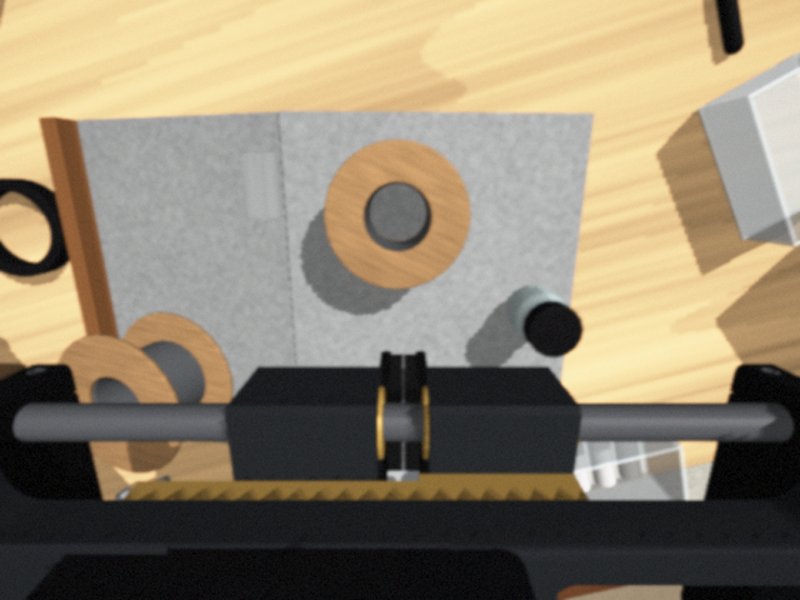

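Run:
```python
from h import *
c=camera('wrist');p=np.load('rack.npy');k=.7
for n,u,z in [('S',(397,215),.17),('hinge-',(280,113),.11),('back-',(592,114),.11)]:
    X=back(c,np.array(u)*k,z);print(n,X.round(4),inv(p,X).round(4))
    if n=='S': print(need([X[0],X[1],.139]))
```

```text
S [0.5311 0.0905 0.17  ] [[-0.0787  0.0879]]
[-0.00291108 -0.05878767  0.16592721]
hinge- [0.4369 0.0239 0.11  ] [[-0.1508 -0.0021]]
back- [0.5029 0.2538 0.11  ] [[-0.1508  0.237 ]]
```

Request:
arm_command --commands '[[[0,0,0,-0.001,-0.029,0,0],[0,0,0,-0.001,-0.029,0,0],[0,0,0,0,0,0.04,0],[0,0,0,0,0,0.04,0],[0,0,0,0,0,0.03,0],[0,0,0,0,0,0,0]]]'

```text
time: 21.02
ee_pos: [0.5312, 0.0896, 0.1926]
eef_rot: [0.8, 0.601, -0.0, -0.001]
ft_force: [0.2, -0.1, -0.6]
width: 0.0004
```

Run:
```python
from h import *
s=read_state();print(s['time'],s['ee_pos'],need([.5311,.0905,.139]),Rtool().round(4))
c=camera('wrist'); cv2.imwrite('pics/w13.png',c['frame'][:,:,::-1])
```

```text
21.025 [0.53123338 0.08961544 0.1926395 ] [ 0.00076787 -0.00022835  0.05364098] [[ 2.787e-01  9.604e-01 -2.400e-03]
 [ 9.604e-01 -2.787e-01  1.600e-03]
 [ 8.000e-04 -2.700e-03 -1.000e+00]]
```

View pics/w13.png

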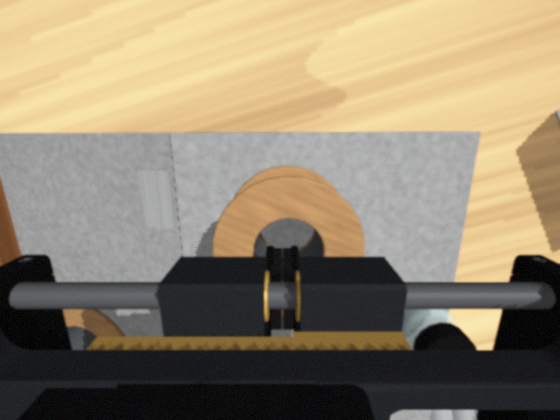

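Request:
arm_command --commands '[[[0,0,0,0.001,0,0.012,0],[0,0,0,0,0,0.012,0],[0,0,0,0,0,0.014,0],[0,0,0,0,0,0.014,0],[0,0,0,0,0,0,0]]]'

```text
time: 21.7
ee_pos: [0.5318, 0.0926, 0.1406]
eef_rot: [0.799, 0.602, 0.0, -0.001]
ft_force: [0.3, -0.2, 0.6]
width: 0.0002
```

Request:
arm_command --commands '[[[0,0,0,-0.006,0,0,0],[0,0,0,-0.006,0,0,0],[0,0,0,-0.006,0,0,0],[0,0,0,-0.008,0,0,0],[0,0,0,-0.008,0,0,0],[0,0,0,-0.008,0,0,0],[0,0,0,-0.008,0,0,0],[0,0,0,-0.008,0,0,0],[0,0,0,-0.008,0,0,0],[0,0,0,-0.008,0,0,0],[0,0,0,-0.008,0,0,0],[0,0,0,-0.008,0,0,0],[0,0,0,-0.008,0,0,0]]]'

```text
time: 23.32
ee_pos: [0.5053, -0.002, 0.1417]
eef_rot: [0.799, 0.602, 0.001, -0.001]
ft_force: [0.3, 0.6, 0.9]
width: 0.0004
```

```bash
python3 -c "
from h import *
look('scene','s14')
s=read_state()
pb,Rb=press(-.262,-.262,r=.06,off=.023,x=-.08)
print(delta(Rtool(),s['ee_pos'],Rb,pb))"
```

```text
23.325 [[-0.07788032 -0.00811641]] 0.1417165325430907 [0.34221854 0.55505771 0.93718008]
(array([-1.82972008e-05,  2.59449445e-01, -1.02736719e-03]), array([-0.05671057, -0.00217076,  0.02018488]), array([-0.0599887 , -0.00223128,  0.00496057]))
```

View pics/s14.png

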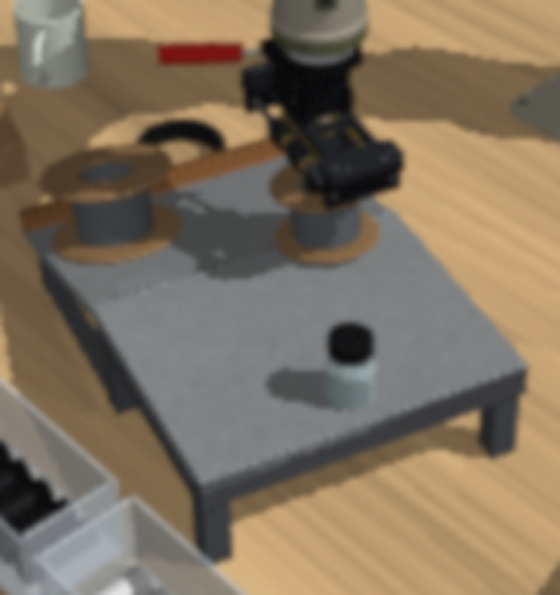

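Request:
arm_command --commands '[[[0,0.033,0,-0.007,0,0.0028,0],[0,0.033,0,-0.007,0,0.0025,0],[0,0.033,0,-0.007,0,0.002,0],[0,0.033,0,-0.007,0,0.0017,0],[0,0.033,0,-0.007,0,0.0013,0],[0,0.033,0,-0.007,0,0.001,0],[0,0.033,0,-0.007,0,0.0008,0],[0,0.03,0,-0.007,0,0.0005,0]]]'

```text
time: 24.38
ee_pos: [0.4906, -0.054, 0.1228]
eef_rot: [0.792, 0.596, 0.106, -0.079]
ft_force: [-0.5, 0.9, -0.3]
width: 0.0006
```

```bash
python3 -c "
from h import *
look('scene','s15')
s=read_state()
pb,Rb=press(-.262,-.262,r=.158,off=.022,x=-.08)
print(delta(Rtool(),s['ee_pos'],Rb,pb))"
```

```text
24.375 [[-0.07766404 -0.06221352]] 0.1227991411154611 [-0.45996337  0.92994381 -0.2765809 ]
(array([ 0.00048612, -0.00382963, -0.00170578]), array([-0.10028896, -0.00203504,  0.00097594]), array([-0.10028086, -0.00220553,  0.00136103]))
```

View pics/s15.png

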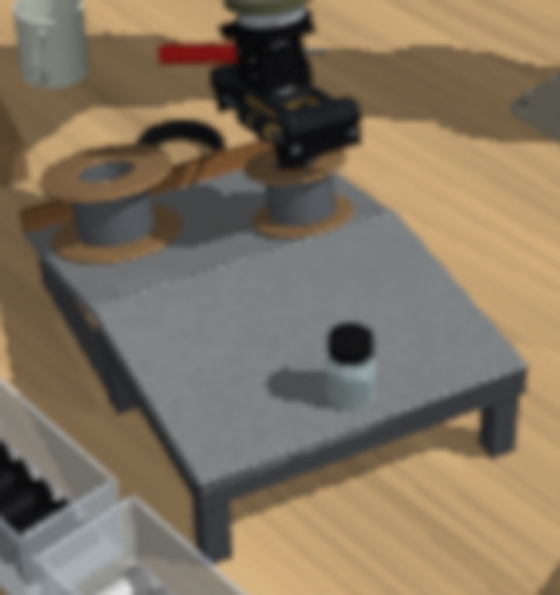

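Slide most of the remaining 100 mm, stopping just short.

Request:
arm_command --commands '[[[0,0,0,-0.008,0,0,0],[0,0,0,-0.008,0,0,0],[0,0,0,-0.008,0,0,0],[0,0,0,-0.008,0,0,0],[0,0,0,-0.008,0,0,0],[0,0,0,-0.008,0,0,0],[0,0,0,-0.008,0,0,0],[0,0,0,-0.008,0,0,0],[0,0,0,-0.008,0,0,0],[0,0,0,-0.008,0,0,0],[0,0,0,-0.008,0,0,0],[0,0,0,-0.006,0,0,0],[0,0,0,0,0,0,0]]]'

```text
time: 26.05
ee_pos: [0.4652, -0.1414, 0.0979]
eef_rot: [0.792, 0.596, 0.105, -0.079]
ft_force: [0.5, -1.0, -0.0]
width: 0.0006
```

Request:
arm_command --commands '[[[0,0,0,-0.003,0,0,0],[0,0,0,0,0,0,0]]]'

```text
time: 26.3
ee_pos: [0.4646, -0.1438, 0.0973]
eef_rot: [0.792, 0.596, 0.105, -0.079]
ft_force: [-0.1, -0.3, -1.1]
width: 0.0005
```

Request:
arm_command --commands '[[[0,0,0,-0.002,0,0,0],[0,0,0,0,0,0,0]]]'

```text
time: 26.55
ee_pos: [0.4641, -0.1456, 0.0968]
eef_rot: [0.792, 0.596, 0.105, -0.079]
ft_force: [-0.7, 0.2, -0.2]
width: 0.0006
```

```bash
python3 -c "
from h import *
look('scene','s16')
s=read_state()
pb,Rb=press(-.262,-.262,r=.158,off=.022,x=-.08)
print(delta(Rtool(),s['ee_pos'],Rb,pb))"
```

```text
26.55 [[-0.07780655 -0.1575752 ]] 0.09678336695708477 [-0.70605884  0.24843802 -0.21016005]
(array([-1.07081072e-05, -2.06044338e-03,  2.27174067e-04]), array([-0.00319331, -0.00222516,  0.0009527 ]), array([-0.00319184, -0.00222445,  0.00095925]))
```

View pics/s16.png

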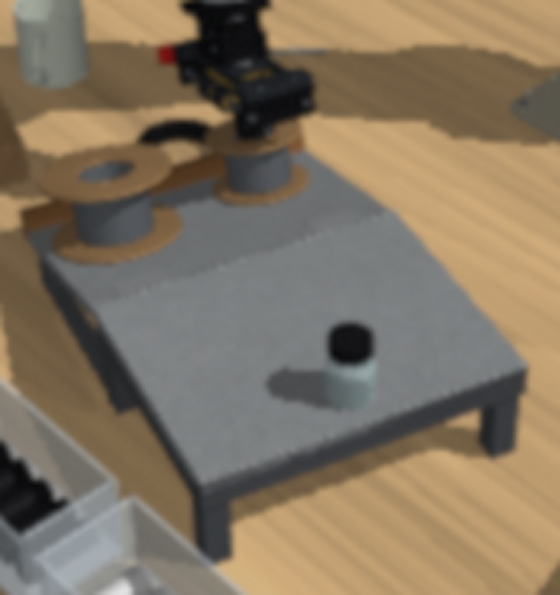

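Request:
arm_command --commands '[[[0,0,0,-0.002,0,0,0],[0,0,0,0,0,0,0]]]'

```text
time: 26.85
ee_pos: [0.4635, -0.1476, 0.0962]
eef_rot: [0.792, 0.596, 0.105, -0.079]
ft_force: [-0.2, 0.9, 0.7]
width: 0.0006
```

Request:
arm_command --commands '[[[0,0,0,-0.002,0,0,0],[0,0,0,0,0,0,0]]]'

```text
time: 27.1
ee_pos: [0.4631, -0.1494, 0.0958]
eef_rot: [0.792, 0.596, 0.105, -0.079]
ft_force: [0.1, 0.2, -0.2]
width: 0.0003
```

Request:
arm_command --commands '[[[0,0,0,-0.001,0,0,0],[0,0,0,0,0,0,0]]]'

```text
time: 27.35
ee_pos: [0.4629, -0.1502, 0.0956]
eef_rot: [0.792, 0.596, 0.105, -0.079]
ft_force: [1.1, 0.7, 1.6]
width: 0.0005
```

Request:
arm_command --commands '[[[0,0,0,-0.002,0,0,0],[0,0,0,0,0,0,0]]]'

```text
time: 27.6
ee_pos: [0.4623, -0.1523, 0.0951]
eef_rot: [0.792, 0.596, 0.105, -0.079]
ft_force: [0.4, 0.7, 1.8]
width: 0.0004
```

Request:
arm_command --commands '[[[0,0,0,-0.001,0,0,0],[0,0,0,0,0,0,0]]]'

```text
time: 27.85
ee_pos: [0.462, -0.1531, 0.0947]
eef_rot: [0.792, 0.596, 0.105, -0.079]
ft_force: [1.0, 1.4, 3.0]
width: 0.0006
```

Contact is building. I'll back off, lift out and inspect.

Request:
arm_command --commands '[[[0,0,0,0.003,0,0,0],[0,0,0,0.003,0,0,0],[0,0,0,0.003,0,0,0],[0,0,0,0,0,0,0],[0,0,0,0,0,-0.015,0],[0,0,0,0,0,-0.015,0],[0,0,0,0,0,-0.02,0],[0,0,0,0,0,-0.03,0],[0,0,0,0,0,-0.04,0],[0,0,0,0,0,-0.05,0],[0,0,0,0,0,-0.05,0],[0,-0.13,0,0.01,0.035,0,0],[0,-0.13,0,0.01,0.035,0,0],[0,0,0,0.01,0.04,0,0],[0,0,0,0.01,0.04,0,0],[0,0,0,0,0.04,0,0],[0,0,0,0,0.04,0,0],[0,0,0,0,0,0,0]]]'

```text
time: 30.1
ee_pos: [0.6817, -0.2259, 0.3118]
eef_rot: [0.799, 0.602, 0.0, -0.002]
ft_force: [-0.0, 0.3, 0.2]
width: 0.0001
```

```bash
python3 -c "
from h import *
look('scene','s17')
c=camera('wrist'); cv2.imwrite('pics/w17.png',cv2.resize(c['frame'][:,:,::-1],(800,600),interpolation=cv2.INTER_CUBIC))
c=camera('top'); cv2.imwrite('pics/t17.png',cv2.resize(c['frame'][105:260,155:355,::-1],(800,600),interpolation=cv2.INTER_CUBIC))"
```

```text
30.1 [[ 0.153491   -0.17455599]] 0.3118400997894438 [-0.04976613  0.28700392  0.22342727]
```

View pics/s17.png

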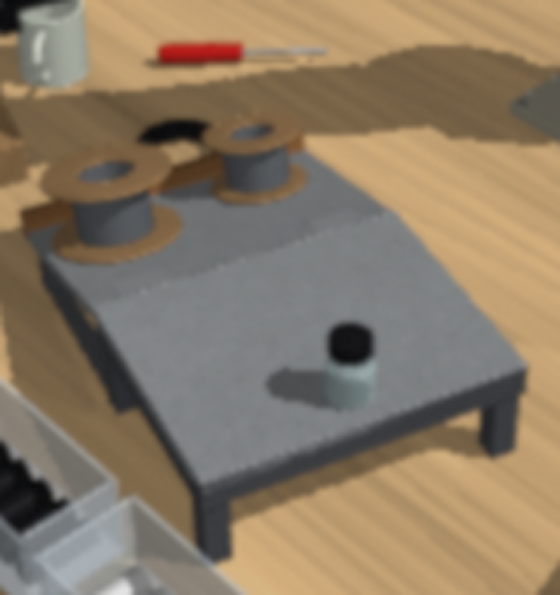

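View pics/w17.png

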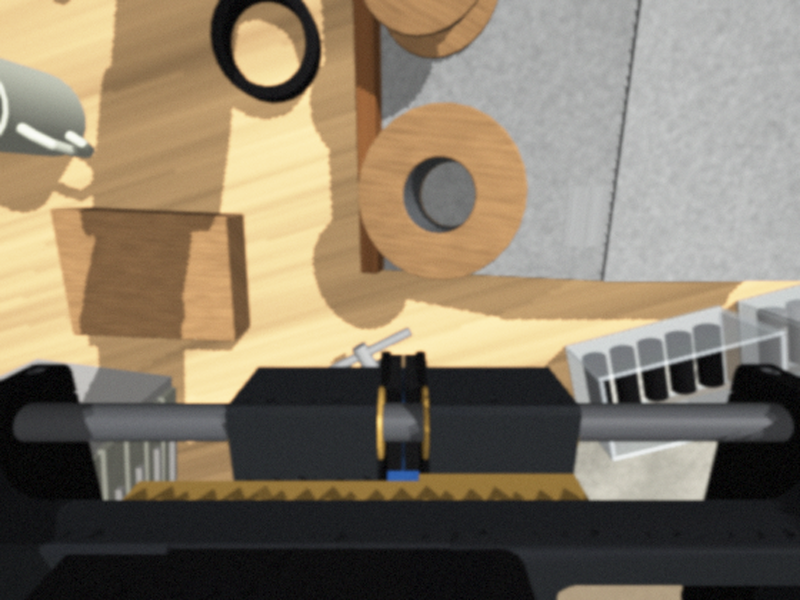

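View pics/t17.png

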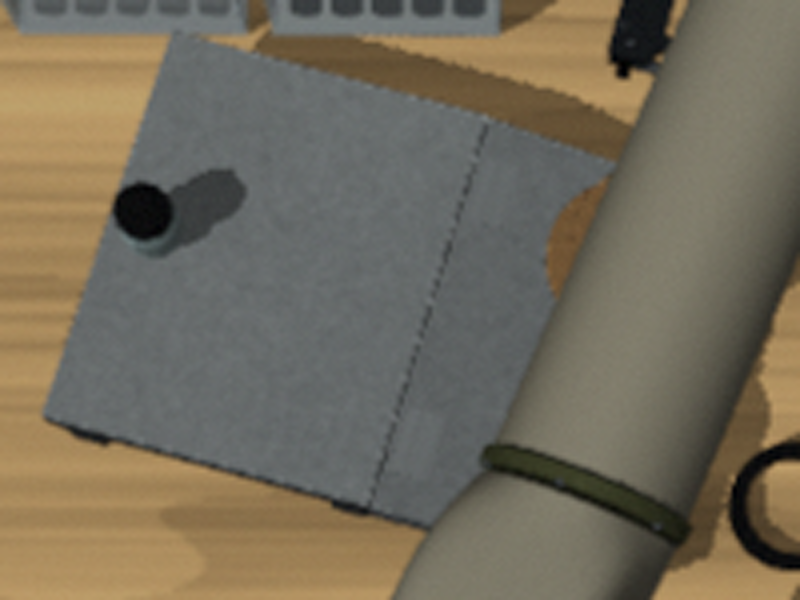

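The small spool is hardly in view here, so I'll move to where both can be seen.

Request:
arm_command --commands '[[[0,0,0,0,-0.03,-0.02,0],[0,0,0,0,-0.03,-0.03,0],[0,0,0,0,-0.03,-0.03,0],[0,0,0,0.01,-0.03,-0.02,0],[0,0,0,0,0,0,0]]]'

```text
time: 30.88
ee_pos: [0.5661, -0.1826, 0.4176]
eef_rot: [0.799, 0.602, 0.005, 0.0]
ft_force: [0.5, -0.3, 0.2]
width: 0.0005
```

```bash
python3 -c "
from h import *
c=camera('wrist'); cv2.imwrite('pics/w18.png',cv2.resize(c['frame'][:,:,::-1],(800,600),interpolation=cv2.INTER_CUBIC))"
```

```text
(no output)
```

View pics/w18.png

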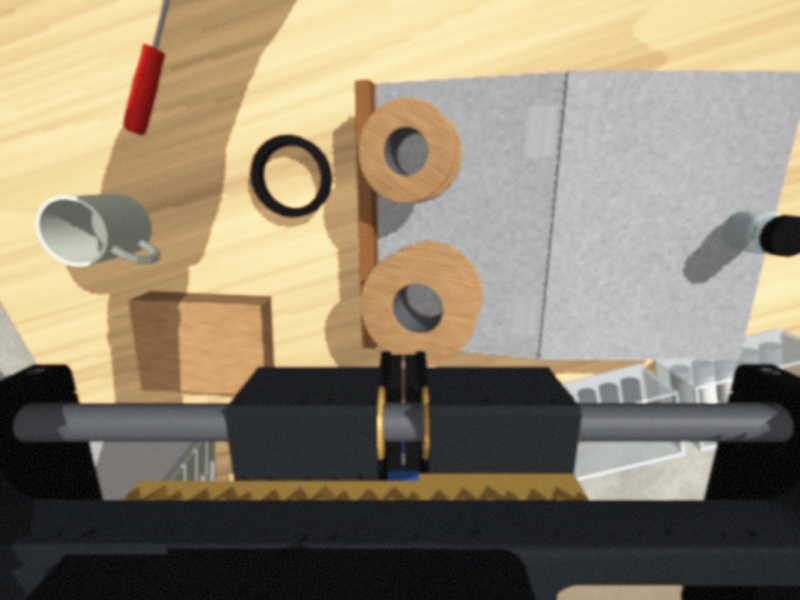

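Run:
```python
from h import *
c=camera('wrist');k=.7;p=np.load('rack.npy')
print('small',tolip(c,np.array([406.5,151.5])*k,.06),'large',tolip(c,np.array([418,308])*k,.07))
print('hinge',tolip(c,np.array([567,72])*k,0),tolip(c,np.array([540,358])*k,0),'lip-',tolip(c,np.array([376,86])*k,0))
f=5;x0,y0,w,h=235,45,160,120
im=cv2.resize(c['frame'][y0:y0+h,x0:x0+w,::-1],None,fx=f,fy=f,interpolation=cv2.INTER_CUBIC);raw=im.copy()
th=np.linspace(0,2*np.pi,60)
def circ(cx,cy,r,z,col):
    q=proj(c,rackT(p,np.vstack([lip2rack(cx+r*np.cos(t),cy+r*np.sin(t),z) for t in th])))
    cv2.polylines(im,[((q-[x0,y0]+.5)*f).astype(np.int32)],True,col,1)
for (cx,cy,r,rb,H) in [(.081,.065,.065,.028,.07),(-.078,.05,.05,.023,.06)]:
    circ(cx,cy,r,H,(0,255,0));circ(cx,cy,rb,H,(255,0,0));circ(cx,cy,r,0,(0,0,255))
q=proj(c,rackT(p,np.vstack([lip2rack(-.155,0,0),lip2rack(.155,0,0),lip2rack(.155,.2,0),lip2rack(-.155,.2,0)])))
cv2.polylines(im,[((q-[x0,y0]+.5)*f).astype(np.int32)],True,(255,255,0),1)
cv2.imwrite('pics/ov18.png',im);cv2.imwrite('pics/raw18.png',raw)
```

```text
small [-0.07723006  0.05054047] large [0.08115343 0.06636727]
hinge [-0.15278296  0.19909309] [0.1533359  0.20099326] lip- [-0.15026918  0.00022102]
```

View pics/ov18.png

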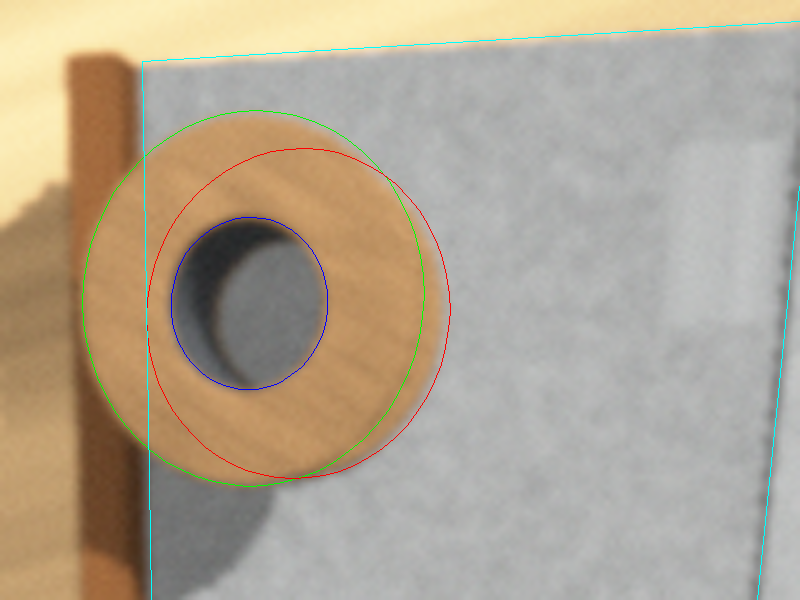

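View pics/raw18.png

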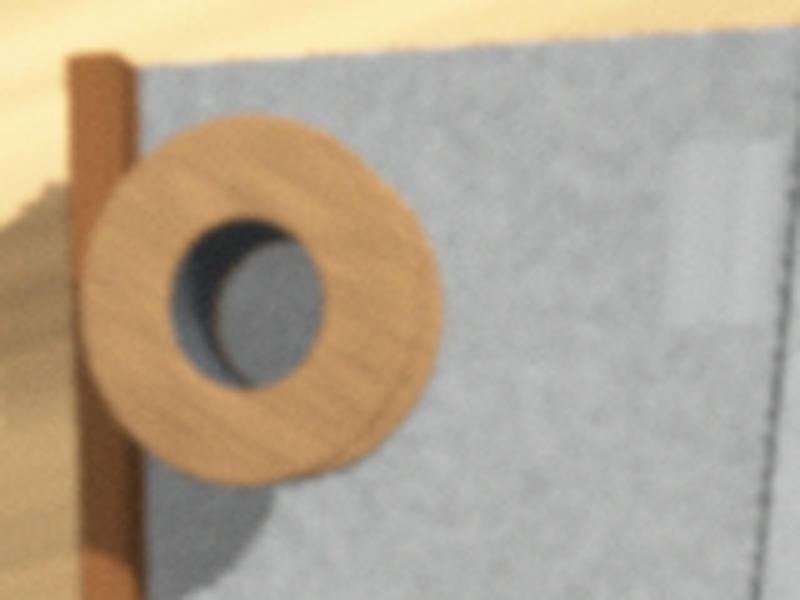

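```bash
python3 -c "
from h import *
s=read_state();print(s['time'],s['ft_force'],abs(s['joint_vel']).max());print(close_job())"
```

```text
30.975 [ 0.86349947 -0.27228216 -0.0425882 ] 0.04321765383558875
the job is handed in; nothing more can be done
None
```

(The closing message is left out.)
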